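# Put two phones on charge in a graded rack

### The arm

A 6-joint arm with a two-finger parallel gripper is mounted at the origin on the work surface. World frame = base frame: x ahead of the robot, y to its left, z up, the work surface at z = 0. Lengths are in mm, angles in rad, forces in N, time in s.
With the tool pointing down it reaches from about 400 to 925 mm from the base axis. Payload 12.5 kg.
Tool frame: the origin (TCP) lies on the centre line of the jaws, within the pads' length; the fingertips stand 14 mm ahead of it and the grasp point (between the pads) lies 5 mm behind it; z points along the fingers, x is the direction in which the jaws open and shut, and the axes are right-handed (so a half turn about z gives the same grasp; the last joint's range is limited). The gripper opens to 95 mm and grips with 3 to 60 N. Pads are 20 mm wide; open, the fingers measure 119 mm over their backs; the gripper's body (75 mm by 180 mm) begins 59 mm behind the grasp point.
Start: joints at [-1.266, 0.491, 1.559, -0, 1.092, -0.106], TCP at [249.613, -573.008, 228.661] pointing down, gripper open.
Joint ranges: [-3.1, 3.1], [-0.84, 2.19], [0.05, 2.79], [-1.13, 4.28], [0.06, 2.93], [-2.69, 2.69]. Speed limits (rad/s): [2.22, 2.22, 2.79, 3.14, 3.14, 3.14].

### API

Orientations are given as [roll, pitch, yaw] about the fixed x, y, z axes, in that order (R = Rz(yaw) Ry(pitch) Rx(roll)).
In Python, from cell import state, read_camera, job_done gives the robot as it stands.
- The arm moves only by the shell command python3 -m handwheel 'ROWS'. ROWS is JSON, a list of rows, each an object of numbers: "hand": the finger opening in m, from 0 to 0.0951; "x", "y", "z": the shift along the world's x, y, z in m; "spin": the turn about the world's z in units of 5 degrees (1.0 is 5 degrees). In form: [{"hand": .., "x": .., "y": .., "z": .., "spin": ..}, ...]. A call has 1 to 20 rows; each row is the pose to reach, as a shift and turn from the pose commanded when the call began; what a row does not reach only later rows make up. A row lasts 1/12 s, in which the tool goes at most 41.7 mm and 7.16 degrees, less where a joint would pass 70% of its speed; a pose out of reach is approached as far as the arm can. A call with a gripper value outside its range is refused whole. The fingers move at their own pace and stop on an object; the grip force is fixed at half the most. Time passes only in rows, so rows that repeat a pose let the fingers close. It gives the time, the measured TCP pose, the force and the opening at its end, in the units of the state.
- state(): the state, without advancing time (a new reading comes with each control period).
- read_camera(name): name is "scene" or "top"; returns a dict with "img" (400x640x3 uint8, red, green, blue), "fx", "fy", "cx", "cy" (pixels), "T" (4x4, takes a point from camera to world coordinates). Camera axes: x right, y down, z forward; pixel columns grow to the right and rows downward; lengths in mm; the calibration is good to about 2 mm. A picture is of the moment at which its call begins. There is no depth.
- job_done(): hands the job in, once; it reports no verdict.
The state is a dict: "t": time; "joints": joint angles; "qvel": joint speeds; "tau": joint torques, N m; "eef_pos": TCP position; "tcp_rot": TCP orientation; "ft_force": force on the tool from outside, world axes, zero at the start; "moment": the same for the moment, N m; "opening": opening from 0.0 (shut) to 1.0 (fully open).
Only numpy, scipy, OpenCV 4.12 (cv2) and the standard library are available. Lean on these libraries where they do the work, as an engineer would, in place of code of your own. Each camera call takes 0.05 s, during which the arm holds its last target. There are 200 camera calls.

### The job

Put the two waiting phones on charge: lower each one fully home into the narrowest bay of the sloping charging rack that it will go into before you let go of it, rather than dropping it in. When both are in, press the rack's green power key all the way down and release it. Leave the grey phone that is already charging, and the other things on the bench, where they are.

Things in the scene. Friction and masses are not known exactly. Their poses are not given: they have to be found in the camera images.
- slim_phone_center (a point): Centre (half-way up) of the slim phone: blue slab with a black glass face, 8.5 mm thick (its y axis), 71 mm wide (x), 147 mm tall (z, up at the start), about 175 g. Starts upright in the groove of the blue intake stand; pinch it across the thickness near its top. The narrowest bay it goes into is bay a.
- rugged_phone_center (a point): Centre (half-way up) of the rugged phone: black with orange corner bumpers, 17 mm thick (y axis), 78 mm wide (x), 156 mm tall (z, up at the start), about 300 g. Starts upright in the groove of the yellow intake stand; pinch it across the thickness near its top. The narrowest bay it goes into is bay c.
- slim_stand: Blue intake stand, fixed; origin under the middle of the groove, z up, groove along x. The phone's foot is 8 mm above the bench between two walls 30 mm high, 80 mm long, 11 mm thick, 11.5 mm apart. 62 mm wide; a screw tray under 15 mm high reaches 83 mm to its -x side. The two stands may swap places.
- rugged_stand: Yellow intake stand, fixed, as the blue one but with a groove 20 mm wide.
- charging_phone_center (a point): Centre of the grey cased phone (12.5 x 75 x 152 mm) already charging in bay b, leaning as the bays do; its top is 152 mm from the bay floor along the bays' z axis. Leave it: it may not be shifted more than 8 mm.
- bays: Bay unit of the fixed charging rack (white, grey bay cheeks, dark base), leaning 25 deg. z: the way phones stand (up and towards the robot; they slide in along -z). x: along the bay floor, front to rear, rising 25 deg. y: along the row. Origin on the floor plane at the inner face of the front panel, 32 mm above the bench. Floor 86 mm long, between 70 mm high panels, white in front, clear at the rear; closed on top between the bays.
- bay_a_floor (a point): Middle of the floor of bay a, throat 11 mm, at (43, -100, 0) mm in the bays' frame; same axes. All bays: two cheeks, parallel to z = 45 mm, then flaring to z = 70 mm, where the mouth is 8 mm wider than the throat. A phone too thick stops high on the flare; fully home, its lower edge is on the floor anywhere between the front and rear panels.
- bay_b_floor (a point): Middle of the floor of bay b, throat 15 mm, at (43, -44, 0) mm in the bays' frame; same axes. Taken by the grey phone.
- bay_c_floor (a point): Middle of the floor of bay c, throat 19.5 mm, at (43, 12, 0) mm in the bays' frame; same axes.
- bay_d_floor (a point): Middle of the floor of bay d, throat 24 mm, at (43, 68, 0) mm in the bays' frame; same axes. Empty and stays empty.
- power_key_top (a point): Top centre of the green power key, 26 mm across, on a small dark pod (52 x 50 mm) at the wide end of the rack beyond bay d, 82 mm along the row from the middle of bay d. It faces straight up (z up); press it straight down.
- power_key (a joint): Travel of the power key in m: 0 up, 0.006 fully down; it springs back. About 5 N pushes it fully down; 4.5 mm counts as pressed.
- cleaner_bottle: Bystander to leave alone (not shifted more than 30 mm): white cleaner bottle, red cap, 44 mm across, 105 mm tall; origin under its middle.
- tape_reel: Bystander to leave alone (not shifted more than 30 mm): orange tape reel lying flat, 76 mm across, 18 mm tall; origin under its middle.
- screw_dish: Bystander to leave alone (not shifted more than 30 mm): steel screw dish, 72 mm across, 20 mm tall; origin under its middle.
Not all that is in view belongs to the job. What is shaped like the part that bears rugged_phone_center but pink is not meant. Leave any brown or turquoise look-alike of the part that bears slim_phone_center alone.

How it is judged:
By the outcome, as a careful person would: the job done as asked, in the order asked, and still so for the second after the job is handed in, with the robot touching nothing.
It also fails if it takes over 61 s, if anything falls off the work surface, if the arm or the gripper's body presses on something with over 40 N, if the wrist force passes 120 N, or if a joint passes its speed limit or range.

## Working session

There is one attempt and no reset: what is moved stays moved. The work goes in short steps, Python scripts to look and compute and a shell command to move; the robot and the scene stay as the last step left them, time stands still between calls to the robot, and variables do not carry over. Pictures are saved under pics/ and viewed, about 8 in all and at most 12, crops included, and the job is handed in when it is done.

```bash
ls; mkdir -p pics; python3 - <<'E'
from cell import state, read_camera
import cv2,numpy as np,pickle
s=state(); print(s['t'],s['eef_pos'],s['tcp_rot'],s['opening'])
for n in ['scene','top']:
    c=read_camera(n); pickle.dump(c,open(f'{n}.pkl','wb')); cv2.imwrite(f'pics/{n}0.png',c['img'][:,:,::-1])
    print(n,c['fx'],c['cx'],c['cy'],np.round(c['T'],3).tolist())
E
```

```text
pics
0.0 [ 249.54222876 -572.78276026  228.05270213] [-3.14147340e+00  1.08247382e-03 -1.16002404e+00] 0.9981947136391435
scene 498.2358104845648 327.59540926286996 201.86330155447178 [[0.492, 0.628, -0.603, 1373.985], [0.871, -0.365, 0.33, -583.668], [-0.013, -0.687, -0.726, 1066.858], [0.0, 0.0, 0.0, 1.0]]
top 362.8789139069932 317.582062911478 199.57128563284803 [[-0.012, -0.989, 0.144, 462.783], [-1.0, 0.012, -0.002, -124.428], [0.001, -0.144, -0.99, 1113.909], [0.0, 0.0, 0.0, 1.0]]
```

View pics/scene0.png

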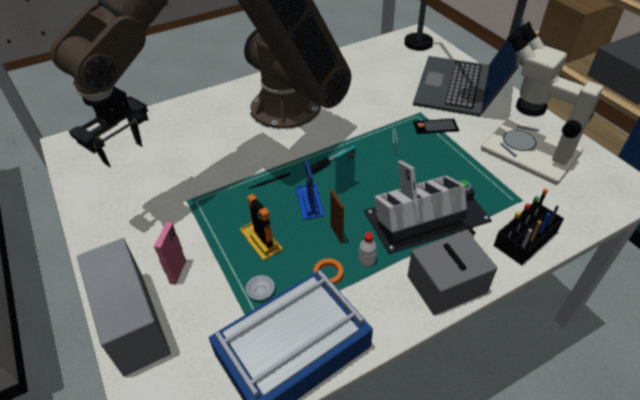

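View pics/top0.png

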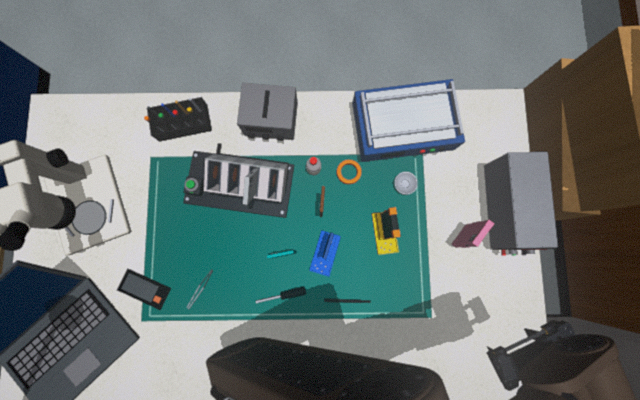

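The scene view shows the rack at about (420,205), the blue stand at (310,195) and the yellow stand at (262,235). The top view shows the rack at (240,183), blue stand (325,252), yellow stand (386,232) and key (191,184). I'll magnify both.

```bash
python3 - <<'E'
import cv2
t=cv2.imread('pics/top0.png'); s=cv2.imread('pics/scene0.png')
cv2.imwrite('pics/c1.png',cv2.resize(t[140:225,175:305],None,fx=6,fy=6,interpolation=cv2.INTER_CUBIC))
a=cv2.resize(s[150:250,355:500],None,fx=5,fy=5,interpolation=cv2.INTER_CUBIC)
cv2.imwrite('pics/c2.png',a)
b=cv2.resize(t[200:285,300:415],None,fx=5,fy=5,interpolation=cv2.INTER_CUBIC)
c=cv2.resize(s[155:265,235:355],None,fx=5,fy=5,interpolation=cv2.INTER_CUBIC)
cv2.imwrite('pics/c3.png',cv2.copyMakeBorder(c,0,0,0,0,cv2.BORDER_CONSTANT)); cv2.imwrite('pics/c4.png',b)
E
```

```text
(no output)
```

View pics/c1.png

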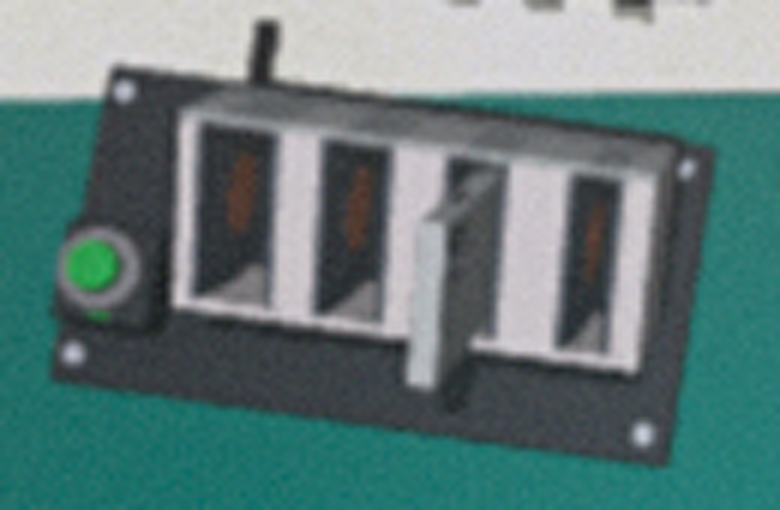

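View pics/c2.png

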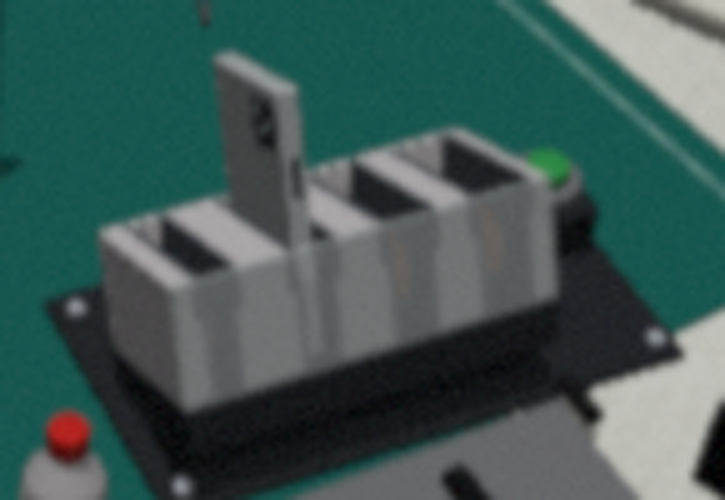

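View pics/c4.png

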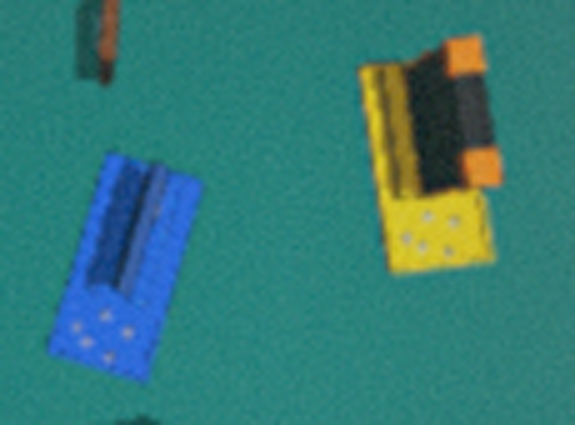

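c1: bay openings a (597,262), b (475,245), c (352,232), d (238,217), and the key top at (92,264); bolts sit on the base corners. c2 confirms bay b is taken. c4 shows stand long axes, with trays at the bottom, towards the robot.

View pics/c3.png

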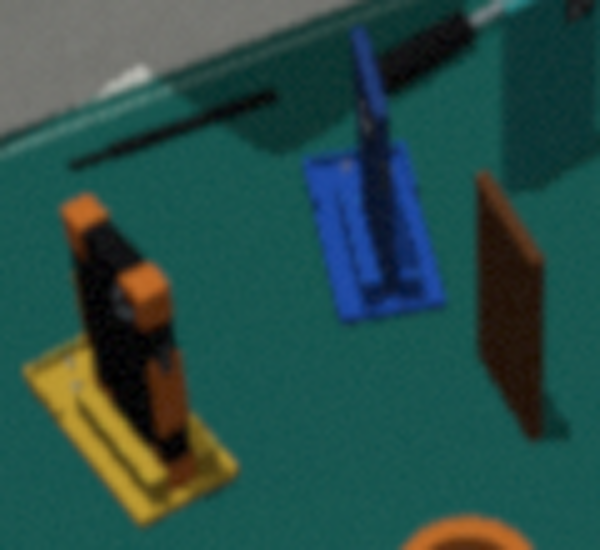

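c3 shows the slim phone upright in the blue stand with its top edge from (357,30) to (380,120), the rugged one in the yellow stand, and brown and turquoise look-alikes beside them. Next I cast rays for the phones and rack.

```bash
cat > geo.py <<'E'
import numpy as np,pickle
def ray(c,u,v):
    d=c['T'][:3,:3]@np.array([(u-c['cx'])/c['fx'],(v-c['cy'])/c['fy'],1.]); return c['T'][:3,3],d/np.linalg.norm(d)
def plane(c,u,v,z):
    o,d=ray(c,u,v); return o+d*(z-o[2])/d[2]
def tri(c1,p1,c2,p2):
    o1,d1=ray(c1,*p1);o2,d2=ray(c2,*p2)
    s=np.linalg.lstsq(np.c_[d1,-d2],o2-o1,rcond=None)[0]
    a=o1+s[0]*d1;b=o2+s[1]*d2; return (a+b)/2,np.linalg.norm(a-b)
E
python3 - <<'E'
import numpy as np,pickle; from geo import *
np.set_printoptions(precision=1,suppress=True)
T=pickle.load(open('top.pkl','rb'));S=pickle.load(open('scene.pkl','rb'))
u=lambda p,x0,y0,f:((p[0]+.5)/f-.5+x0,(p[1]+.5)/f-.5+y0)
c1=lambda p:u(p,175,140,6); c2=lambda p:u(p,355,150,5); c4=lambda p:u(p,300,200,5); c3=lambda p:u(p,235,155,5)
print('rugged top',[plane(T,*c4(p),164) for p in [(447,40),(482,36),(502,187),(465,188)]])
print('slim top', [plane(T,*c4(p),155) for p in [(160,165),(125,290)]])
print('slim scene',[plane(S,*c3(p),155) for p in [(357,30),(380,120)]])
print('slim tri',tri(T,c4((125,290)),S,c3((357,30))),tri(T,c4((160,165)),S,c3((380,120))))
print('rug scene',[plane(S,*c3(p),164) for p in [(62,206),(95,195),(168,275),(135,295)]])
for n,q in {'blue':[(110,152),(203,183),(147,382),(48,352)],'yel':[(360,65),(478,50),(495,262),(392,272)]}.items(): print(n,[plane(T,*c4(p),5) for p in q])
s,c=np.sin(np.radians(25)),np.cos(np.radians(25))
zf=32+70*c; zr=zf+86*s
M={'d':[(203,122),(280,135),(270,308),(192,298)],'c':[(322,140),(391,148),(382,322),(312,312)],'a':[(571,175),(622,183),(608,353),(556,345)]}
for k,q in M.items():
    r=(plane(T,*c1(q[0]),zr)+plane(T,*c1(q[1]),zr))/2; f=(plane(T,*c1(q[2]),zf)+plane(T,*c1(q[3]),zf))/2
    print(k,'front',f,'rear',r,'yawx',np.degrees(np.arctan2(*(r-f)[[1,0]])),'len',np.linalg.norm(r-f))
for n,a,b in [('fa',(637,372),(100,232)),('ra',(660,172),(178,290)),('rd',(180,108),(548,180)),('fd',(172,305),(455,128)),('key',(92,264),(549,165)),('grey top front-a',(432,388),(215,58))]: print(n,*tri(T,c1(a),S,c2(b)))
for p in [(123,91),(686,168),(643,433),(72,353)]: print('bolt',plane(T,*c1(p),8))
E
```

```text
rugged top [array([ 577.7, -314.7,  164. ]), array([ 579.6, -333.2,  164. ]), array([ 500.2, -340.3,  164. ]), array([ 499.9, -321. ,  164. ])]
slim top [array([ 514.2, -162.5,  155. ]), array([ 449.4, -143.1,  155. ])]
slim scene [array([ 451.8, -144.6,  155. ]), array([ 520.7, -167.2,  155. ])]
slim tri (array([ 449.3, -143.3,  152.5]), np.float64(0.25217613682238077)) (array([ 514.3, -163.4,  147.9]), np.float64(1.238683711124039))
rug scene [array([ 503.3, -340.1,  164. ]), array([ 504.6, -322.4,  164. ]), array([ 573.6, -313.5,  164. ]), array([ 577.6, -333.1,  164. ])]
blue [array([ 530.5, -138.1,    5. ]), array([ 511. , -194.5,    5. ]), array([ 392.7, -158.5,    5. ]), array([411. , -99.3,   5. ])]
yel [array([ 582.1, -292.5,    5. ]), array([ 590.5, -365.4,    5. ]), array([ 461.4, -370.1,    5. ]), array([ 456.1, -307.6,    5. ])]
d front [642.1 170.4  95.4] rear [717.6 157.4 131.8] yawx -9.721411752117044 len 84.81403847210062
c front [634.7 115.2  95.4] rear [709.6 104.  131.8] yawx -8.468242117166564 len 84.02151580591831
a front [618.    3.7  95.4] rear [691.8  -7.  131.8] yawx -8.29439953709519 len 82.8920249661276
fa [608.1 -20.6  90.6] 2.7736531352402163
ra [695.6 -34.4 133.1] 4.659093494819948
rd [727.4 185.4 130.6] 2.4661983248155175
fd [641.7 198.8  91.8] 1.4622098308591849
key [668.9 250.1  59.7] 0.91176035407338
grey top front-a [590.7  60.6 167.5] 0.5983613171532124
bolt [770.6 255.4   8. ]
bolt [725.9 -38.7   8. ]
bolt [587.6 -16.7   8. ]
bolt [632.4 276.5   8. ]
```

Both views agree within about 3 mm: rugged phone (539.5,-327) with yaw 4.9°, slim phone (483,-154) with yaw -17.3°, and rack yaw -8.6°. I'll take the rugged phone first, starting above it.

```bash
python3 -m handwheel '[{"hand":0.07,"x":0.15,"y":0.12,"z":0.01,"spin":-2},{"hand":0.07,"x":0.29,"y":0.2455,"z":0.01,"spin":-3.7},{"hand":0.07,"x":0.29,"y":0.2455,"z":0.01,"spin":-3.7},{"hand":0.07,"x":0.29,"y":0.2455,"z":0.01,"spin":-3.7},{"hand":0.07,"x":0.29,"y":0.2455,"z":0.01,"spin":-3.7},{"hand":0.07,"x":0.29,"y":0.2455,"z":0.01,"spin":-3.7},{"hand":0.07,"x":0.29,"y":0.2455,"z":0.01,"spin":-3.7},{"hand":0.07,"x":0.29,"y":0.2455,"z":0.01,"spin":-3.7},{"hand":0.07,"x":0.29,"y":0.2455,"z":0.01,"spin":-3.7},{"hand":0.07,"x":0.29,"y":0.2455,"z":0.01,"spin":-3.7},{"hand":0.07,"x":0.29,"y":0.2455,"z":0.01,"spin":-3.7},{"hand":0.07,"x":0.29,"y":0.2455,"z":0.01,"spin":-3.7}]'
```

```text
t: 1.1
eef_pos: [539.3, -327.4, 238.2]
tcp_rot: [3.141, 0.0, -1.482]
ft_force: [-0.5, 0.5, -0.2]
opening: 0.735
```

```bash
python3 -m handwheel '[{"hand":0.07,"x":0,"y":0,"z":-0.04,"spin":0},{"hand":0.07,"x":0,"y":0,"z":-0.08,"spin":0},{"hand":0.07,"x":0,"y":0,"z":-0.099,"spin":0},{"hand":0.07,"x":0,"y":0,"z":-0.099,"spin":0},{"hand":0.07,"x":0,"y":0,"z":-0.099,"spin":0},{"hand":0.0,"x":0,"y":0,"z":-0.099,"spin":0},{"hand":0.0,"x":0,"y":0,"z":-0.099,"spin":0},{"hand":0.0,"x":0,"y":0,"z":-0.099,"spin":0},{"hand":0.0,"x":0,"y":0,"z":-0.099,"spin":0},{"hand":0.0,"x":0,"y":0,"z":-0.099,"spin":0},{"hand":0.0,"x":0,"y":0,"z":-0.099,"spin":0},{"hand":0.0,"x":0,"y":0,"z":-0.099,"spin":0},{"hand":0.0,"x":0,"y":0,"z":-0.099,"spin":0}]'
```

```text
t: 2.18
eef_pos: [539.7, -327.4, 139.7]
tcp_rot: [-3.142, -0.0, -1.483]
ft_force: [-0.3, 0.4, -0.9]
opening: 0.23
```

```bash
python3 -m handwheel '[{"hand":0.0,"x":0,"y":0,"z":0,"spin":0},{"hand":0.0,"x":0,"y":0,"z":0,"spin":0},{"hand":0.0,"x":0,"y":0,"z":0,"spin":0},{"hand":0.0,"x":0,"y":0,"z":0,"spin":0},{"hand":0.0,"x":0,"y":0,"z":0,"spin":0},{"hand":0.0,"x":0,"y":0,"z":0.03,"spin":0},{"hand":0.0,"x":0,"y":0,"z":0.06,"spin":0},{"hand":0.0,"x":0,"y":0,"z":0.06,"spin":0}]'
```

```text
t: 2.85
eef_pos: [541.1, -328.6, 204.5]
tcp_rot: [-3.136, -0.005, -1.483]
ft_force: [-0.1, -0.1, -2.4]
opening: 0.175
```

```bash
python3 -m handwheel '[{"hand":0.0,"x":0,"y":0,"z":0.05,"spin":0},{"hand":0.0,"x":0,"y":0,"z":0.09,"spin":0},{"hand":0.0,"x":0.01,"y":0.03,"z":0.12,"spin":0},{"hand":0.0,"x":0.02,"y":0.06,"z":0.15,"spin":-0.5},{"hand":0.0,"x":0.033,"y":0.1,"z":0.155,"spin":-1},{"hand":0.0,"x":0.046,"y":0.14,"z":0.155,"spin":-1.5},{"hand":0.0,"x":0.06,"y":0.18,"z":0.155,"spin":-2},{"hand":0.0,"x":0.074,"y":0.22,"z":0.155,"spin":-2.5},{"hand":0.0,"x":0.087,"y":0.26,"z":0.155,"spin":-2.73},{"hand":0.0,"x":0.1,"y":0.3,"z":0.155,"spin":-2.73},{"hand":0.0,"x":0.114,"y":0.34,"z":0.155,"spin":-2.73},{"hand":0.0,"x":0.127,"y":0.38,"z":0.155,"spin":-2.73},{"hand":0.0,"x":0.14,"y":0.415,"z":0.155,"spin":-2.73},{"hand":0.0,"x":0.1458,"y":0.4345,"z":0.14,"spin":-2.73},{"hand":0.0,"x":0.1458,"y":0.4345,"z":0.11,"spin":-2.73},{"hand":0.0,"x":0.1458,"y":0.4345,"z":0.09,"spin":-2.73},{"hand":0.0,"x":0.1458,"y":0.4345,"z":0.08,"spin":-2.73},{"hand":0.0,"x":0.1458,"y":0.4345,"z":0.08,"spin":-2.73},{"hand":0.0,"x":0.1458,"y":0.4345,"z":0.08,"spin":-2.73}]'
python3 - <<'E'
from cell import *; import cv2,pickle
for n in ['scene','top']:
    c=read_camera(n); cv2.imwrite(f'pics/{n}1.png',c['img'][:,:,::-1])
s=cv2.imread('pics/scene1.png')[80:260,330:520]; cv2.imwrite('pics/p1.png',cv2.resize(s,None,fx=3.2,fy=3.2,interpolation=cv2.INTER_CUBIC))
E
```

```text
t: 4.43
eef_pos: [685.6, 106.6, 279.7]
tcp_rot: [3.141, -0.0, -1.722]
ft_force: [0.5, -0.3, -2.9]
opening: 0.176
```

View pics/p1.png

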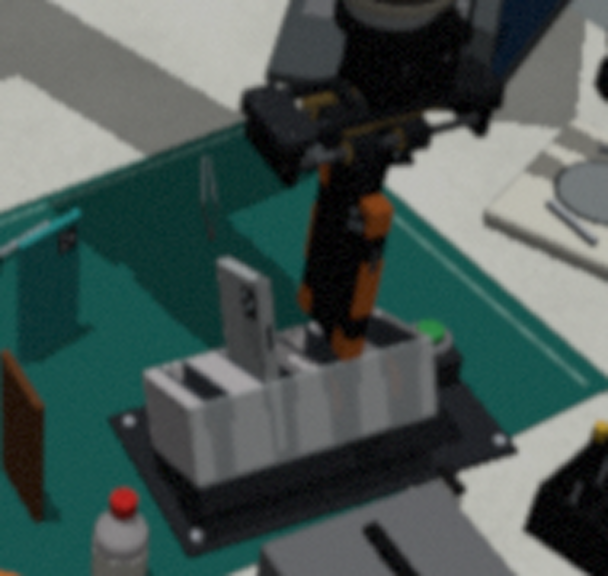

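The rugged phone hangs upright over the rear edge of bay c: bottom corner at (350,350), 7 cm from the grey phone. I'll lower it to contact.

```bash
python3 -m handwheel '[{"hand":0.0,"x":0,"y":0,"z":-0.008,"spin":0},{"hand":0.0,"x":0,"y":0,"z":-0.014,"spin":0},{"hand":0.0,"x":0,"y":0,"z":-0.018,"spin":0},{"hand":0.0,"x":0,"y":0,"z":-0.018,"spin":0}]'
```

```text
t: 4.87
eef_pos: [685.6, 106.8, 264.4]
tcp_rot: [-3.138, 0.0, -1.721]
ft_force: [-5.1, -0.5, 13.8]
opening: 0.18
```

```bash
python3 -m handwheel '[{"hand":0.0,"x":-0.006,"y":0.0009,"z":-0.001,"spin":0},{"hand":0.0,"x":-0.012,"y":0.0018,"z":-0.002,"spin":0},{"hand":0.0,"x":-0.018,"y":0.0027,"z":-0.0037,"spin":0},{"hand":0.0,"x":-0.0237,"y":0.0036,"z":-0.0055,"spin":0},{"hand":0.0,"x":-0.0237,"y":0.0036,"z":-0.0055,"spin":0}]'
```

```text
t: 5.28
eef_pos: [661.5, 110.5, 257.4]
tcp_rot: [-3.139, 0.0, -1.721]
ft_force: [-2.1, -0.6, 5.3]
opening: 0.176
```

```bash
python3 -m handwheel '[{"hand":0.0,"x":-0.006,"y":0.0009,"z":-0.003,"spin":0},{"hand":0.0,"x":-0.011,"y":0.0016,"z":-0.0055,"spin":0},{"hand":0.0,"x":-0.017,"y":0.0025,"z":-0.0085,"spin":0},{"hand":0.0,"x":-0.0222,"y":0.0033,"z":-0.0115,"spin":0},{"hand":0.0,"x":-0.0222,"y":0.0033,"z":-0.0115,"spin":0}]'
python3 - <<'E'
from cell import *; import cv2,pickle
I=[]
for n,(a,b,c,d) in {'scene':(100,240,380,500),'top':(120,230,180,300)}.items():
    c0=read_camera(n); pickle.dump(c0,open(n+'2.pkl','wb')); I.append(cv2.resize(c0['img'][a:b,c:d,::-1],(400,int(400*(b-a)/(d-c))),interpolation=cv2.INTER_CUBIC)[:366])
cv2.imwrite('pics/p2.png',cv2.hconcat(I))
E
```

```text
t: 5.7
eef_pos: [639.0, 113.9, 245.4]
tcp_rot: [-3.141, 0.0, -1.721]
ft_force: [-2.7, -0.0, 5.7]
opening: 0.179
```

View pics/p2.png

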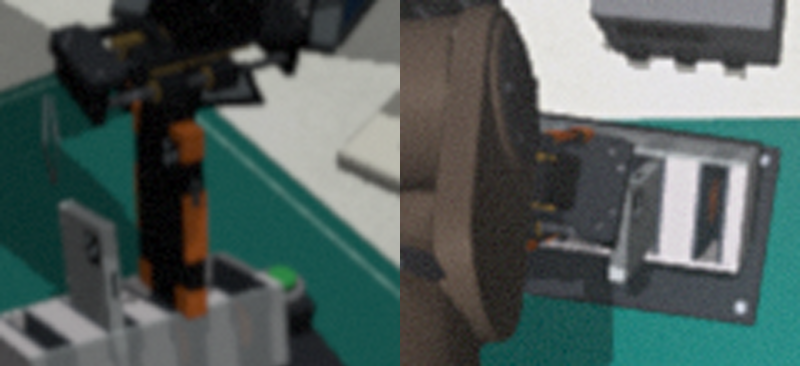

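```bash
cat >> geo.py <<'E'
yw=np.radians(-8.6); XH=np.array([np.cos(yw),np.sin(yw),0]); YB=np.array([-np.sin(yw),np.cos(yw),0])
A0=np.array([645.7,-.2,32.])
def side(c,uv,row):  # ray onto vertical plane at bay row (mm from bay a); returns h along XH and z
    o,d=ray(c,*uv); k=(row-(o-A0)@YB)/(d@YB); p=o+k*d; return np.array([(p-A0)@XH,p[2]])
def lean(c,p,q,row):
    a,b=side(c,p,row),side(c,q,row); return a.round(1),b.round(1),np.degrees(np.arctan2(b[0]-a[0],a[1]-b[1])).round(1)
E
python3 - <<'E'
import pickle; from geo import *
S=pickle.load(open('scene2.pkl','rb'))
f=lambda x,y:(380+x/3.333-.4,100+y/3.333-.4)
r=(np.array([639,113.9,0])-A0)@YB; print('row',r,'h',(np.array([639,113.9,0])-A0)@XH)
print(lean(S,f(206,125),f(208,312),r+8.5)); print(lean(S,f(171,125),f(176,312),r-8.5))
print('grey',lean(S,f(105,213),f(121,330),56-6+12),lean(S,f(105,213),f(121,330),56+6.2))
E
```

```text
row 111.81521627639052 h -23.68665043994224
(array([ 14.3, 288.5]), array([ 62.8, 138.9]), np.float64(17.9))
(array([ -4.7, 279.3]), array([ 45.5, 128.9]), np.float64(18.5))
grey (array([-11.7, 199.4]), array([ 35.4, 114.4]), np.float64(29.0)) (array([-12.1, 199.1]), array([ 35.1, 114.1]), np.float64(29.0))
```

```bash
python3 -m handwheel '[{"hand":0.0,"x":-0.002,"y":0.0003,"z":-0.0013,"spin":0},{"hand":0.0,"x":-0.004,"y":0.0006,"z":-0.0025,"spin":0},{"hand":0.0,"x":-0.004,"y":0.0006,"z":-0.0025,"spin":0},{"hand":0.0,"x":-0.004,"y":0.0006,"z":0.005,"spin":0},{"hand":0.0,"x":-0.015,"y":0.0023,"z":0.008,"spin":0},{"hand":0.0,"x":-0.029,"y":0.0044,"z":0.005,"spin":0},{"hand":0.0,"x":-0.029,"y":0.0044,"z":0.002,"spin":0},{"hand":0.0,"x":-0.029,"y":0.0044,"z":0.002,"spin":0},{"hand":0.0,"x":-0.029,"y":0.0044,"z":0.002,"spin":0}]'
python3 - <<'E'
from cell import *; import cv2,pickle
I=[]
for n,(a,b,c,d) in {'scene':(110,220,375,485)}.items():
    c0=read_camera(n); pickle.dump(c0,open(n+'2.pkl','wb')); I.append(cv2.resize(c0['img'][a:b,c:d,::-1],None,fx=5,fy=5,interpolation=cv2.INTER_CUBIC))
cv2.imwrite('pics/p3.png',cv2.hconcat(I))
E
```

```text
t: 6.55
eef_pos: [610.5, 118.3, 246.6]
tcp_rot: [3.141, -0.0, -1.721]
ft_force: [-0.2, -0.3, -2.7]
opening: 0.179
```

View pics/p3.png

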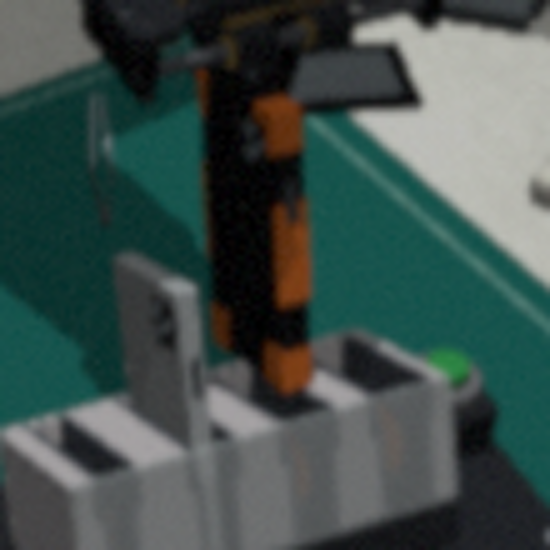

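The phone now hangs leaning, centred over bay c between front (232,352) and rear (288,375), free of contact. I'll measure the lean from the edge (300,105)-(312,385), against the grey phone's.

```bash
python3 - <<'E'
import pickle; from geo import *
S=pickle.load(open('scene2.pkl','rb'))
f=lambda x,y:(375+x/5-.4,110+y/5-.4)
P=np.array([610.5,118.3,0]); r=(P-A0)@YB; print('row',r,'h',(P-A0)@XH)
print(lean(S,f(300,105),f(312,385),r+8.5)); print(lean(S,f(262,105),f(268,392),r-8.5))
print('left front edge',lean(S,f(205,75),f(218,335),r-8.5))
print('grey',lean(S,f(197,290),f(211,440),56+6.2),lean(S,f(183,287),f(196,447),56-6.2),lean(S,f(116,262),f(134,400),56-6.2))
E
```

```text
row 111.9039870648516 h -52.52416281093423
(array([-18.3, 284.5]), array([ 36.6, 138.8]), np.float64(20.6))
(array([-26. , 283.9]), array([ 23.1, 127.3]), np.float64(17.4))
left front edge (array([-81.3, 262.8]), array([-31.4, 120.8]), np.float64(19.4))
grey (array([  4. , 198.5]), array([ 38.4, 121.1]), np.float64(23.9)) (array([  9.9, 209.8]), array([ 44.1, 126. ]), np.float64(22.2)) (array([-58. , 169.9]), array([-21.9,  99.1]), np.float64(27.0))
```

Lean is about 20°, which still fits, and the floor will square it. I'll shift it a little to the rear, then go down along the bay axis watching the force.

```bash
python3 -m handwheel '[{"hand":0.0,"x":0.005,"y":-0.0007,"z":0,"spin":0},{"hand":0.0,"x":0.0092,"y":-0.0014,"z":-0.009,"spin":0},{"hand":0.0,"x":0.0134,"y":-0.002,"z":-0.018,"spin":0},{"hand":0.0,"x":0.0175,"y":-0.0026,"z":-0.027,"spin":0},{"hand":0.0,"x":0.0217,"y":-0.0033,"z":-0.036,"spin":0},{"hand":0.0,"x":0.0217,"y":-0.0033,"z":-0.036,"spin":0}]'
```

```text
t: 7.1
eef_pos: [632.2, 114.6, 207.7]
tcp_rot: [3.138, -0.001, -1.721]
ft_force: [-0.3, 0.7, -3.9]
opening: 0.177
```

```bash
python3 -m handwheel '[{"hand":0.0,"x":0.0033,"y":-0.0005,"z":-0.007,"spin":0},{"hand":0.0,"x":0.0065,"y":-0.001,"z":-0.014,"spin":0},{"hand":0.0,"x":0.01,"y":-0.0015,"z":-0.0215,"spin":0},{"hand":0.0,"x":0.0134,"y":-0.002,"z":-0.029,"spin":0},{"hand":0.0,"x":0.0134,"y":-0.002,"z":-0.029,"spin":0}]'
```

```text
t: 7.52
eef_pos: [644.6, 113.0, 179.5]
tcp_rot: [3.137, -0.001, -1.721]
ft_force: [-3.2, -0.2, -6.7]
opening: 0.177
```

```bash
python3 -m handwheel '[{"hand":0.0,"x":0,"y":0,"z":-0.004,"spin":0},{"hand":0.0,"x":0,"y":0,"z":-0.008,"spin":0},{"hand":0.0,"x":0.0,"y":0,"z":-0.012,"spin":0},{"hand":0.0,"x":0.0,"y":0,"z":-0.012,"spin":0}]'
```

```text
t: 7.85
eef_pos: [645.7, 113.1, 170.7]
tcp_rot: [-3.14, 0.0, -1.721]
ft_force: [-5.5, 0.4, 2.6]
opening: 0.176
```

```bash
python3 -m handwheel '[{"hand":0.0,"x":0,"y":0,"z":-0.003,"spin":0},{"hand":0.0,"x":0,"y":0,"z":-0.005,"spin":0},{"hand":0.0,"x":0.0,"y":0,"z":-0.005,"spin":0},{"hand":0.0,"x":0.0,"y":0,"z":-0.005,"spin":0}]'
```

```text
t: 8.18
eef_pos: [645.4, 113.3, 167.3]
tcp_rot: [-3.14, 0.0, -1.721]
ft_force: [-12.4, 1.1, 16.9]
opening: 0.177
```

The force is along the floor normal at about 22 N and the height is as predicted, so it is home. Release and go up.

```bash
python3 -m handwheel '[{"hand":0.0,"x":0,"y":0,"z":0.002,"spin":0},{"hand":0.04,"x":0,"y":0,"z":0.002,"spin":0},{"hand":0.04,"x":0,"y":0,"z":0.002,"spin":0},{"hand":0.04,"x":0,"y":0,"z":0.002,"spin":0},{"hand":0.04,"x":0,"y":0,"z":0.002,"spin":0},{"hand":0.04,"x":0,"y":0,"z":0.002,"spin":0},{"hand":0.04,"x":0,"y":0,"z":0.002,"spin":0}]'
```

```text
t: 8.77
eef_pos: [645.7, 113.0, 166.5]
tcp_rot: [-3.142, -0.0, -1.721]
ft_force: [-0.2, 0.0, -0.0]
opening: 0.419
```

```bash
python3 -m handwheel '[{"hand":0.04,"x":0,"y":0,"z":0.04,"spin":0},{"hand":0.04,"x":0,"y":0,"z":0.08,"spin":0},{"hand":0.04,"x":-0.01,"y":-0.0,"z":0.115,"spin":0},{"hand":0.05,"x":-0.03,"y":-0.03,"z":0.12,"spin":0},{"hand":0.06,"x":-0.05,"y":-0.065,"z":0.12,"spin":-0.5},{"hand":0.06,"x":-0.07,"y":-0.1,"z":0.12,"spin":-1},{"hand":0.06,"x":-0.09,"y":-0.135,"z":0.12,"spin":-1.74},{"hand":0.06,"x":-0.11,"y":-0.17,"z":0.11,"spin":-1.74},{"hand":0.06,"x":-0.13,"y":-0.205,"z":0.1,"spin":-1.74},{"hand":0.06,"x":-0.15,"y":-0.24,"z":0.08,"spin":-1.74},{"hand":0.06,"x":-0.1625,"y":-0.267,"z":0.06,"spin":-1.74},{"hand":0.06,"x":-0.1625,"y":-0.267,"z":0.04,"spin":-1.74},{"hand":0.06,"x":-0.1625,"y":-0.267,"z":0.03,"spin":-1.74},{"hand":0.06,"x":-0.1625,"y":-0.267,"z":0.03,"spin":-1.74}]'
python3 - <<'E'
from cell import *; import cv2,pickle
I=[]
for n,(a,b,c,d) in {'scene':(130,240,370,480),'scene ':(120,230,250,360)}.items():
    c0=read_camera(n.strip()); pickle.dump(c0,open('scene3.pkl','wb')); I.append(cv2.resize(c0['img'][a:b,c:d,::-1],(400,400),interpolation=cv2.INTER_CUBIC))
cv2.imwrite('pics/p4.png',cv2.hconcat(I))
E
```

```text
t: 9.93
eef_pos: [482.5, -153.8, 195.0]
tcp_rot: [3.138, 0.0, -1.874]
ft_force: [-0.5, 0.7, 0.2]
opening: 0.63
```

View pics/p4.png

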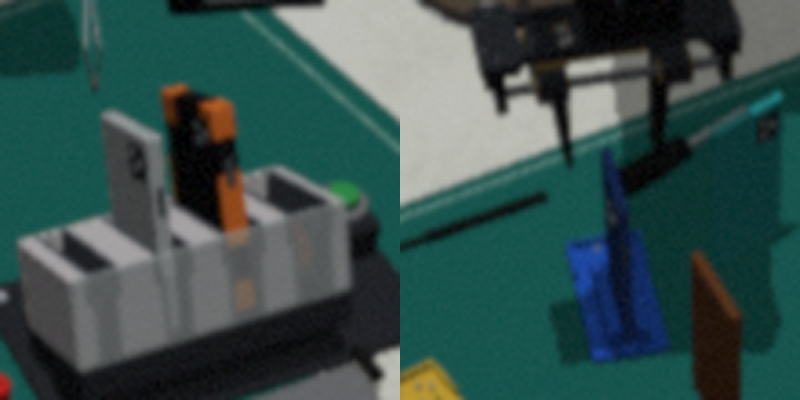

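The rugged phone sits in bay c parallel to the grey phone, its lower bumper at (243,292) just above the floor line, and the gripper straddles the slim phone at (610,160). Now I grasp the slim one.

```bash
python3 -m handwheel '[{"hand":0.05,"x":0,"y":0,"z":-0.035,"spin":0},{"hand":0.05,"x":0,"y":0,"z":-0.0667,"spin":0},{"hand":0.05,"x":0,"y":0,"z":-0.0667,"spin":0},{"hand":0.0,"x":0,"y":0,"z":-0.0667,"spin":0},{"hand":0.0,"x":0,"y":0,"z":-0.0667,"spin":0},{"hand":0.0,"x":0,"y":0,"z":-0.0667,"spin":0},{"hand":0.0,"x":0,"y":0,"z":-0.0667,"spin":0},{"hand":0.0,"x":0,"y":0,"z":-0.0667,"spin":0},{"hand":0.0,"x":0,"y":0,"z":-0.0667,"spin":0},{"hand":0.0,"x":0,"y":0,"z":-0.0667,"spin":0},{"hand":0.0,"x":0,"y":0,"z":-0.0667,"spin":0},{"hand":0.0,"x":0,"y":0,"z":-0.0667,"spin":0},{"hand":0.0,"x":0,"y":0,"z":-0.0667,"spin":0}]'
```

```text
t: 11.12
eef_pos: [483.2, -154.1, 130.3]
tcp_rot: [-3.141, -0.0, -1.873]
ft_force: [-1.2, 0.4, 7.0]
opening: 0.085
```

```bash
python3 -m handwheel '[{"hand":0.0,"x":0,"y":0,"z":0,"spin":0},{"hand":0.0,"x":0,"y":0,"z":0.035,"spin":0},{"hand":0.0,"x":0,"y":0,"z":0.075,"spin":0},{"hand":0.0,"x":0,"y":0,"z":0.115,"spin":0},{"hand":0.0,"x":0.0,"y":0.0,"z":0.15,"spin":0.5},{"hand":0.0,"x":0.02,"y":0.015,"z":0.18,"spin":1},{"hand":0.0,"x":0.05,"y":0.04,"z":0.19,"spin":1.74},{"hand":0.0,"x":0.08,"y":0.065,"z":0.19,"spin":1.74},{"hand":0.0,"x":0.11,"y":0.09,"z":0.19,"spin":1.74},{"hand":0.0,"x":0.14,"y":0.115,"z":0.19,"spin":1.74},{"hand":0.0,"x":0.17,"y":0.14,"z":0.18,"spin":1.74},{"hand":0.0,"x":0.1857,"y":0.1503,"z":0.16,"spin":1.74},{"hand":0.0,"x":0.1857,"y":0.1503,"z":0.14,"spin":1.74},{"hand":0.0,"x":0.1857,"y":0.1503,"z":0.135,"spin":1.74},{"hand":0.0,"x":0.1857,"y":0.1503,"z":0.135,"spin":1.74}]'; python3 -m handwheel '[{"hand":0.0,"x":0,"y":0,"z":-0.007,"spin":0},{"hand":0.0,"x":0,"y":0,"z":-0.012,"spin":0},{"hand":0.0,"x":0,"y":0,"z":-0.0125,"spin":0},{"hand":0.0,"x":0,"y":0,"z":-0.0125,"spin":0}]'
```

```text
t: 12.37
eef_pos: [668.0, -3.7, 262.9]
tcp_rot: [3.137, -0.0, -1.721]
ft_force: [-0.2, 0.3, -1.6]
opening: 0.089
t: 12.7
eef_pos: [668.9, -4.3, 255.2]
tcp_rot: [-3.138, 0.0, -1.722]
ft_force: [-2.4, 0.4, 9.7]
opening: 0.089
```

```bash
python3 -m handwheel '[{"hand":0.0,"x":-0.006,"y":0.0009,"z":-0.001,"spin":0},{"hand":0.0,"x":-0.0125,"y":0.0019,"z":-0.003,"spin":0},{"hand":0.0,"x":-0.019,"y":0.0029,"z":-0.005,"spin":0},{"hand":0.0,"x":-0.0248,"y":0.0038,"z":-0.0076,"spin":0},{"hand":0.0,"x":-0.031,"y":0.0047,"z":-0.011,"spin":0},{"hand":0.0,"x":-0.037,"y":0.0056,"z":-0.0145,"spin":0},{"hand":0.0,"x":-0.043,"y":0.0065,"z":-0.0185,"spin":0},{"hand":0.0,"x":-0.0483,"y":0.0073,"z":-0.022,"spin":0},{"hand":0.0,"x":-0.0483,"y":0.0073,"z":-0.022,"spin":0}]'; python3 -m handwheel '[{"hand":0.0,"x":0,"y":0,"z":0.007,"spin":0},{"hand":0.0,"x":-0.007,"y":0.001,"z":0.01,"spin":0},{"hand":0.0,"x":-0.015,"y":0.0023,"z":0.008,"spin":0},{"hand":0.0,"x":-0.0229,"y":0.0035,"z":0.0045,"spin":0},{"hand":0.0,"x":-0.0229,"y":0.0035,"z":0.0025,"spin":0},{"hand":0.0,"x":-0.0229,"y":0.0035,"z":0.0025,"spin":0},{"hand":0.0,"x":-0.0229,"y":0.0035,"z":0.0025,"spin":0}]'
python3 - <<'E'
from cell import *; import cv2,pickle
I=[]
for n,(a,b,c,d) in {'scene':(120,230,350,460)}.items():
    c0=read_camera(n); pickle.dump(c0,open(n+'4.pkl','wb')); I.append(cv2.resize(c0['img'][a:b,c:d,::-1],None,fx=5,fy=5,interpolation=cv2.INTER_CUBIC))
cv2.imwrite('pics/p5.png',cv2.hconcat(I))
E
```

```text
t: 13.45
eef_pos: [619.9, 3.2, 232.4]
tcp_rot: [-3.139, -0.0, -1.722]
ft_force: [-4.2, 0.1, 7.1]
opening: 0.089
t: 14.03
eef_pos: [597.6, 7.1, 232.7]
tcp_rot: [3.141, -0.0, -1.721]
ft_force: [0.2, 0.4, -0.9]
opening: 0.085
```

View pics/p5.png

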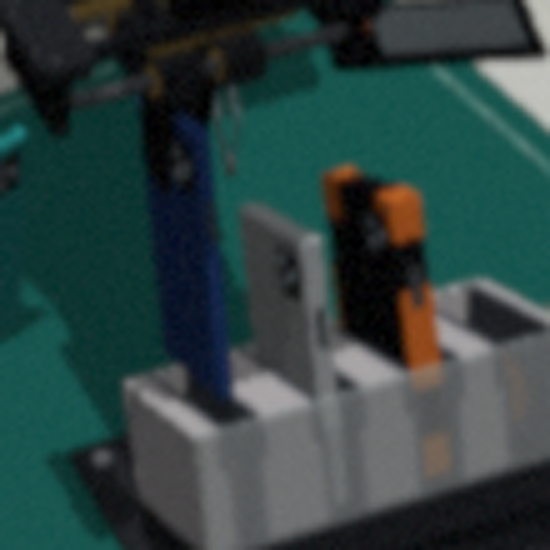

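The slim phone hangs leaning over bay a, with its bottom from (168,358) to (225,398); the grey and rugged phones are undisturbed. I'll compute lean and row.

```bash
python3 - <<'E'
import pickle; from geo import *
S=pickle.load(open('scene4.pkl','rb'))
f=lambda x,y:(350+x/5-.4,120+y/5-.4)
P=np.array([597.6,7.1,0]); r=(P-A0)@YB; print('row',r,'h',(P-A0)@XH)
print(lean(S,f(211,125),f(231,400),r+4.2),lean(S,f(151,170),f(168,358),r-4.2))
print('rear bottom L', side(S,f(219,402),r-4.2))
print('grey',lean(S,f(321,237),f(334,385),56+6.2),'rug',lean(S,f(423,205),f(440,362),112+8.5))
E
```

```text
row 0.025271562000710093 h -48.65078993550008
(array([-19.8, 274.3]), array([ 30.6, 128.2]), np.float64(19.0)) (array([-62.2, 213.6]), array([-25.1, 109.9]), np.float64(19.6))
rear bottom L [ 32.93159014 132.20468512]
grey (array([  2.7, 199.5]), array([ 35.8, 122.4]), np.float64(23.3)) rug (array([  3.2, 202.4]), array([ 43.6, 125.1]), np.float64(27.6))
```

```bash
python3 -m handwheel '[{"hand":0.0,"x":0.006,"y":-0.0009,"z":-0.009,"spin":0},{"hand":0.0,"x":0.0103,"y":-0.0015,"z":-0.018,"spin":0},{"hand":0.0,"x":0.0145,"y":-0.0022,"z":-0.027,"spin":0},{"hand":0.0,"x":0.0187,"y":-0.0028,"z":-0.036,"spin":0},{"hand":0.0,"x":0.0187,"y":-0.0028,"z":-0.036,"spin":0},{"hand":0.0,"x":0.0187,"y":-0.0028,"z":-0.036,"spin":0}]'
```

```text
t: 14.58
eef_pos: [616.3, 4.2, 195.8]
tcp_rot: [3.14, -0.0, -1.721]
ft_force: [-0.9, -0.3, -1.9]
opening: 0.089
```

```bash
python3 -m handwheel '[{"hand":0.0,"x":0.0033,"y":-0.0005,"z":-0.007,"spin":0},{"hand":0.0,"x":0.0065,"y":-0.001,"z":-0.014,"spin":0},{"hand":0.0,"x":0.01,"y":-0.0015,"z":-0.0215,"spin":0},{"hand":0.0,"x":0.0134,"y":-0.002,"z":-0.029,"spin":0},{"hand":0.0,"x":0.0134,"y":-0.002,"z":-0.029,"spin":0},{"hand":0.0,"x":0.0134,"y":-0.002,"z":-0.029,"spin":0}]'
```

```text
t: 15.08
eef_pos: [629.7, 2.3, 167.3]
tcp_rot: [3.141, -0.0, -1.721]
ft_force: [-0.0, 0.3, -1.3]
opening: 0.088
```

```bash
python3 -m handwheel '[{"hand":0.0,"x":0.001,"y":-0.0002,"z":-0.004,"spin":0},{"hand":0.0,"x":0.002,"y":-0.0003,"z":-0.007,"spin":0},{"hand":0.0,"x":0.002,"y":-0.0003,"z":-0.010,"spin":0},{"hand":0.0,"x":0.002,"y":-0.0003,"z":-0.010,"spin":0}]'
```

```text
t: 15.42
eef_pos: [631.2, 2.1, 159.1]
tcp_rot: [3.141, -0.0, -1.721]
ft_force: [-7.7, 0.8, 9.1]
opening: 0.091
```

Floor contact. A few more millimetres to square it flat.

```bash
python3 -m handwheel '[{"hand":0.0,"x":0,"y":0,"z":-0.002,"spin":0},{"hand":0.0,"x":0,"y":0,"z":-0.004,"spin":0},{"hand":0.0,"x":0.0,"y":0,"z":-0.005,"spin":0},{"hand":0.0,"x":0.0,"y":0,"z":-0.005,"spin":0}]'
```

```text
t: 15.75
eef_pos: [630.9, 2.2, 155.3]
tcp_rot: [-3.142, -0.0, -1.721]
ft_force: [-14.6, 1.3, 20.5]
opening: 0.086
```

```bash
python3 -m handwheel '[{"hand":0.0,"x":0,"y":0,"z":0.002,"spin":0},{"hand":0.035,"x":0,"y":0,"z":0.002,"spin":0},{"hand":0.035,"x":0,"y":0,"z":0.002,"spin":0},{"hand":0.035,"x":0,"y":0,"z":0.002,"spin":0},{"hand":0.035,"x":0,"y":0,"z":0.002,"spin":0},{"hand":0.035,"x":0,"y":0,"z":0.002,"spin":0},{"hand":0.035,"x":0,"y":0,"z":0.002,"spin":0},{"hand":0.035,"x":0,"y":0,"z":0.042,"spin":0},{"hand":0.035,"x":0,"y":0,"z":0.082,"spin":0},{"hand":0.035,"x":0,"y":0,"z":0.122,"spin":0},{"hand":0.035,"x":0,"y":0,"z":0.122,"spin":0}]'
python3 - <<'E'
from cell import *
s=state(); print(s['eef_pos'],s['ft_force'],s['opening'])
E
```

```text
t: 16.67
eef_pos: [633.9, 1.9, 282.9]
tcp_rot: [-3.13, 0.0, -1.721]
ft_force: [0.7, -0.2, 0.7]
opening: 0.369
[633.89344794   1.86177074 282.88193106] [ 0.74818991 -0.15067573  0.72533829] 0.369386819411399
```

```bash
python3 -c "
from cell import *;print(state()['joints'])"; python3 -m handwheel '[{"hand":0.035,"x":0.0,"y":0.035,"z":0.01,"spin":0},{"hand":0.0,"x":0.01,"y":0.07,"z":0.01,"spin":1.4},{"hand":0.0,"x":0.015,"y":0.11,"z":0.01,"spin":2.8},{"hand":0.0,"x":0.02,"y":0.15,"z":0.01,"spin":4.2},{"hand":0.0,"x":0.03,"y":0.19,"z":0.01,"spin":5.6},{"hand":0.0,"x":0.0373,"y":0.23,"z":0.01,"spin":7},{"hand":0.0,"x":0.0373,"y":0.2481,"z":0.01,"spin":8.4},{"hand":0.0,"x":0.0373,"y":0.2481,"z":0,"spin":9.8},{"hand":0.0,"x":0.0373,"y":0.2481,"z":0,"spin":11.2},{"hand":0.0,"x":0.0373,"y":0.2481,"z":0,"spin":12.6},{"hand":0.0,"x":0.0373,"y":0.2481,"z":0,"spin":14},{"hand":0.0,"x":0.0373,"y":0.2481,"z":0,"spin":15.4},{"hand":0.0,"x":0.0373,"y":0.2481,"z":0,"spin":16.8},{"hand":0.0,"x":0.0373,"y":0.2481,"z":0,"spin":18},{"hand":0.0,"x":0.0373,"y":0.2481,"z":0,"spin":18},{"hand":0.0,"x":0.0373,"y":0.2481,"z":0,"spin":18}]'; python3 -c "
from cell import *;print(state()['joints'])"
```

```text
[-1.01178806e-01  4.53679121e-01  1.47248600e+00 -8.53387231e-05
  1.20395016e+00  1.61983170e+00]
t: 18.0
eef_pos: [669.0, 250.1, 274.6]
tcp_rot: [3.141, 0.0, -0.154]
ft_force: [0.4, 0.4, -0.4]
opening: 0.003
[ 2.65354213e-01  5.90645442e-01  1.25127549e+00 -6.23965263e-05
  1.29986475e+00  4.19061677e-01]
```

```bash
python3 -m handwheel '[{"hand":0.0,"x":0,"y":0,"z":-0.04,"spin":0},{"hand":0.0,"x":0,"y":0,"z":-0.08,"spin":0},{"hand":0.0,"x":0,"y":0,"z":-0.12,"spin":0},{"hand":0.0,"x":0,"y":0,"z":-0.16,"spin":0},{"hand":0.0,"x":0,"y":0,"z":-0.185,"spin":0},{"hand":0.0,"x":0,"y":0,"z":-0.192,"spin":0},{"hand":0.0,"x":0,"y":0,"z":-0.192,"spin":0}]'; python3 -m handwheel '[{"hand":0.0,"x":0,"y":0,"z":-0.004,"spin":0},{"hand":0.0,"x":0,"y":0,"z":-0.008,"spin":0},{"hand":0.0,"x":0,"y":0,"z":-0.011,"spin":0},{"hand":0.0,"x":0,"y":0,"z":-0.011,"spin":0}]'
```

```text
t: 18.58
eef_pos: [668.4, 249.9, 81.1]
tcp_rot: [3.14, 0.003, -0.153]
ft_force: [-0.1, 0.5, 1.0]
opening: 0.008
t: 18.92
eef_pos: [669.9, 250.3, 73.3]
tcp_rot: [-3.14, -0.003, -0.151]
ft_force: [2.3, 1.0, 4.2]
opening: 0.007
```

```bash
python3 -m handwheel '[{"hand":0.0,"x":0,"y":0,"z":-0.002,"spin":0},{"hand":0.0,"x":0,"y":0,"z":-0.004,"spin":0},{"hand":0.0,"x":0,"y":0,"z":-0.004,"spin":0}]'; python3 -m handwheel '[{"hand":0.0,"x":0,"y":0,"z":-0.002,"spin":0},{"hand":0.0,"x":0,"y":0,"z":-0.003,"spin":0},{"hand":0.0,"x":0,"y":0,"z":-0.003,"spin":0}]'
```

```text
t: 19.17
eef_pos: [670.0, 250.4, 71.1]
tcp_rot: [-3.14, -0.004, -0.15]
ft_force: [-1.4, -0.6, 18.5]
opening: 0.005
t: 19.42
eef_pos: [670.1, 250.5, 70.7]
tcp_rot: [-3.14, -0.005, -0.15]
ft_force: [-10.0, -4.0, 39.4]
opening: 0.006
```

Hard stop reached. I'll back off in steps to see the spring's force profile and confirm it was the key's full travel.

```bash
python3 -m handwheel '[{"hand":0.0,"x":0,"y":0,"z":0.006,"spin":0},{"hand":0.0,"x":0,"y":0,"z":0.006,"spin":0},{"hand":0.0,"x":0,"y":0,"z":0.006,"spin":0}]';for i in 1 2; do python3 -m handwheel '[{"hand":0.0,"x":0,"y":0,"z":0.002,"spin":0},{"hand":0.0,"x":0,"y":0,"z":0.002,"spin":0},{"hand":0.0,"x":0,"y":0,"z":0.002,"spin":0}]'; done; python3 -m handwheel '[{"hand":0.0,"x":0,"y":0,"z":0.003,"spin":0},{"hand":0.0,"x":0,"y":0,"z":0.003,"spin":0},{"hand":0.0,"x":0,"y":0,"z":0.003,"spin":0}]'
```

```text
t: 19.67
eef_pos: [669.8, 250.3, 72.3]
tcp_rot: [-3.14, -0.003, -0.15]
ft_force: [3.0, 1.8, 4.3]
opening: 0.006
t: 19.92
eef_pos: [669.2, 250.1, 72.9]
tcp_rot: [-3.141, -0.0, -0.15]
ft_force: [2.0, -0.9, 4.9]
opening: 0.001
t: 20.17
eef_pos: [668.8, 250.0, 74.8]
tcp_rot: [3.141, 0.0, -0.15]
ft_force: [1.4, 1.0, 3.5]
opening: 0.004
t: 20.42
eef_pos: [668.5, 250.0, 77.6]
tcp_rot: [3.141, 0.001, -0.15]
ft_force: [-0.4, 0.1, -0.7]
opening: 0.001
```

The spring force faded over about 6 mm, so the key was fully pressed and is now released. I'll retreat and take a last look.

```bash
python3 -m handwheel '[{"hand":0.0,"x":0,"y":0,"z":0.04,"spin":0},{"hand":0.0,"x":0,"y":0,"z":0.08,"spin":0},{"hand":0.0,"x":0,"y":0,"z":0.12,"spin":0},{"hand":0.0,"x":0,"y":0,"z":0.16,"spin":0},{"hand":0.0,"x":-0.0,"y":0,"z":0.2,"spin":0},{"hand":0.0,"x":-0.04,"y":0.0,"z":0.22,"spin":0},{"hand":0.0,"x":-0.08,"y":0.0,"z":0.22,"spin":0},{"hand":0.0,"x":-0.12,"y":0.0,"z":0.22,"spin":0},{"hand":0.0,"x":-0.15,"y":0.0,"z":0.22,"spin":0},{"hand":0.0,"x":-0.15,"y":0.0,"z":0.22,"spin":0},{"hand":0.0,"x":-0.15,"y":0.0,"z":0.22,"spin":0}]'
python3 - <<'E'
from cell import *; import cv2,pickle
I=[]
for n,(a,b,c,d) in {'scene':(140,260,365,485),'top':(130,250,175,295)}.items():
    c0=read_camera(n); pickle.dump(c0,open(n+'5.pkl','wb')); I.append(cv2.resize(c0['img'][a:b,c:d,::-1],(400,400),interpolation=cv2.INTER_CUBIC))
cv2.imwrite('pics/p6.png',cv2.hconcat(I))
E
```

```text
t: 21.33
eef_pos: [517.9, 250.3, 298.6]
tcp_rot: [-3.141, -0.0, -0.149]
ft_force: [0.5, 0.2, -0.0]
opening: 0.002
```

View pics/p6.png

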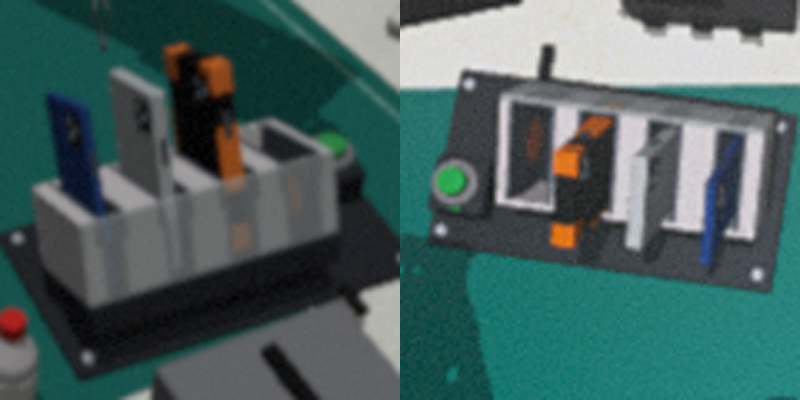

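Both phones stand parallel to the grey one: slim top at (50,95)-(92,110), rugged at (175,48)-(225,62). One numeric check of how far in they are.

```bash
python3 - <<'E'
import pickle; from geo import *
S=pickle.load(open('scene5.pkl','rb')); T=pickle.load(open('top5.pkl','rb'))
f=lambda x,y:(365+x*.3-.35,140+y*.3-.35); s,c=np.sin(np.radians(25)),np.cos(np.radians(25))
for n,p,row in [('slim front top',(47,95),-4.2),('slim rear top',(91,110),4.2),('grey front',(110,70),49.8),('grey rear',(161,92),62.2),('rug front',(166,48),103.5),('rug rear',(233,62),120.5)]:
    h,z=side(S,f(*p),row); v=z-32; print(n,'bay x %.0f z %.0f'%(h*c+v*s,v*c-h*s))
E
```

```text
slim front top bay x -0 z 145
slim rear top bay x 65 z 148
grey front bay x 6 z 153
grey rear bay x 68 z 149
rug front bay x -0 z 157
rug rear bay x 78 z 160
```

Tops read 146, 151 and 158 mm above the floor, against 147, 152 and 156 expected, so all are home. Handing in.

```bash
python3 -c "
from cell import *; print(job_done(), state()['t'])"
```

```text
the job is handed in; nothing more can be done
the job is handed in; nothing more can be done
```

Both phones are in their bays, the green power key has been pressed fully and released, and the job is handed in; the last clock reading before that was about 21 s of the 61 s allowed.

- **Rugged phone, bay c:** I leaned it by pivoting it in the jaws on the rear panel's top edge. I then lowered it to the floor (about 22 N along the floor normal) before letting go.
- **Slim phone, bay a:** It went in the same way, with about 25 N on the floor before release. The grip ended about 5 mm lower than I expected (2 mm for the rugged phone), probably from slip in the jaws.
- **Power key:** I pressed it until it hit a hard stop at about 39 N. On release the force faded over about 6 mm, which matches its full travel.

**Last checks:** The final picture shows both phones leaning parallel to the grey one, which appears not to have moved. Their tops measure about 146 mm (slim) and 158 mm (rugged) above the bay floor. The expected figures are 147 and 156 mm, and the pictures are good to about 3 mm. The camera lean readings, taken just before insertion, were rough: about 20° for both phones where 25° was wanted. The floor contact then squared them up. The robot ended clear of everything. I did not re-measure the bystander items, but nothing was moved near them.

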